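# Unlock a small mould and lift its cavity plate onto the set-down rest

## Robot

A 6-joint arm with a two-finger parallel gripper is mounted at the origin on the work surface. World frame = base frame: x ahead of the robot, y to its left, z up, the work surface at z = 0. Lengths are in m, angles in rad, forces in N, time in s.
With the tool pointing down it reaches from about 0.3 to 0.875 m from the base axis. Payload 4.2 kg.
Tool frame: the origin (TCP) lies between the finger pads; the fingertips stand 19 mm ahead of it and the grasp point (between the pads) is the TCP; z points along the fingers, y is the line along which they close (so a half turn about z gives the same grasp; the last joint's range is limited). The gripper opens to 85 mm and grips with 20 to 120 N. Pads are 22 mm wide; open, the fingers measure 114 mm over their backs; the gripper's body (76 mm by 85 mm) begins 54 mm behind the grasp point. The pads swing forward as they close: fully open they stand 13 mm farther back than shut.
Start: joints at [-1.169, 0.32, 1.565, -0, 1.257, -0.02], TCP at [0.235, -0.525, 0.25] pointing down, gripper open.
Joint ranges: [-3.11, 3.11], [-0.84, 2.01], [0.21, 2.61], [-1.34, 4.49], [0.05, 2.63], [-2.56, 2.56]. Speed limits (rad/s): [2.57, 2.57, 3.14, 3.14, 3.14, 3.14].

## Interface

Orientations are given as a rotation vector (axis times angle).
In Python, from station import reach, movel, goto_joints, ungrasp, grab, hold, solve_ik, observe, grab_frame, camera_params, Unreachable, sign_off gives the robot as it stands. Calls block until the motion is done:
- reach(position, orientation): joint-space move of the TCP to a pose.
- movel(position, feed=0.15, orientation=None, force_limit=None): straight line of the TCP; orientation=None keeps the orientation; feed is the mean speed in m/s. With force_limit (N) it stops when the force on the tool has changed by that much, and returns True; else False.
- goto_joints(angles): joint-space move.
- ungrasp() and grab(effort=None): open the fingers fully, or close them until they stop; effort is the grip in N (None keeps the last).
- hold(seconds).
- solve_ik(position, orientation): joint angles nearest the present ones, or None.
- observe(): the state.
- grab_frame(name): name is "scene" or "top" or "wrist"; returns the picture (480x640x3 uint8, red, green, blue); there is no depth.
- camera_params(name): a dict with "camera_matrix" (3x3 intrinsics, pixels), "distortion" ([k1, k2, p1, p2, k3] as OpenCV has them; the pictures are not rectified), "R" (3x3) and "t" (3): a world point X has camera coordinates R X + t. Camera axes: x right, y down, z forward; pixel columns grow to the right and rows downward; lengths in m; the calibration is good to about 2 mm. A picture is of the moment at which its call begins: read the wrist's pose just before it. camera_params takes no time and is no camera call; for the wrist camera it gives the pose at the moment of the call.
A pose or a line that the arm cannot do raises Unreachable and nothing moves.
- sign_off(): hands the job in; it is judged then, once.
The state is a dict: "time": time; "joints": joint angles; "dq": joint speeds; "effort": joint torques, N m; "position": TCP position; "orientation": TCP orientation; "contact_force": force on the tool from outside, world axes, zero at the start; "torque": the same for the moment, N m; "width": opening from 0.0 (shut) to 1.0 (fully open); "finger_force": force on a finger pad.
Only numpy, scipy, OpenCV 4.12 (cv2) and the standard library are available. Lean on these libraries where they do the work, as an engineer would, in place of code of your own. Each camera call takes 0.05 s, during which the arm holds its last target. There are 200 camera calls.

## Task

Open the small injection mould for inspection: push the knob of its transport lock fully to the open end stop and leave it there, then lift the loose cavity plate off, keeping it level. Set it down gently on the two wooden bars of the rest, centred and flat between their raised lips, bridging from bar to bar, and let go. Do not disturb the other things on the bench.

Things in the scene. Friction and masses are not known exactly. Their poses are not given: they have to be found in the camera images.
- mould: lower mould half: steel block fixed to the bench, 180 (x) x 170 (y) x 55 high; origin at the centre of its underside. The plate lies on its top (z = 55), centred at (20, 0), same axes, over two guide pins 12 mm thick, 12 high, at (55, 45) and (-15, -45) in 17 mm holes. The lock runs along y on its top at x = -62, between stop blocks 14 high at y = -56 and 56; at joint 0 the knob is at y = -22.5
- lock_knob (a point): centre of the top of the lock's black upright round knob, 18 mm thick, 26 high, top 101 mm above the bench. It stands on a steel carriage 24 (x) x 36 (y), top 75 mm above the bench, whose flat tongue, 32 wide, reaches 17 mm towards the plate and, when locked, covers the plate's lug and holds the plate down. Axes as the mould's
- lock (a joint): position of the transport lock in m along the mould's +y (to the robot's left; the mould is turned by up to 0.4 rad): 0 fully locked, 0.045 at the open end stop; it starts somewhere between 0 and 0.010. It slides with about 3 N of friction and stays where it is left; the lug is free above 0.032
- plate: loose aluminium cavity plate, 100 (x) x 120 (y) x 22 thick, 0.5 to 0.8 kg; origin at the centre of its underside, z up. A lug 32 wide and 10 thick sticks out 15 mm from its -x side (at y = -22). A dark steel D-handle stands on its top, over its centre of mass
- plate_handle (a point): middle of the axis of the handle's level bar: a round bar 12 mm in diameter, 84 long along the plate's y axis, its axis 67 mm above the plate's underside (45 above its top face), with a leg at each end. Axes as the plate's
- rest: rest fixed to the bench: grey sheet 150 (x) x 180 (y) x 6, on it two wooden bars, 130 long along x, each from 30 to 75 mm either side of the middle (y), tops 45 above the bench. A lip 10 wide, 12 high runs along each bar's outer edge; lips 130 apart inside, so the plate's 120 side goes between. Origin at the centre of its underside. The plate may lie either way round
- core_pin: bystander: loose steel flanged pin standing upright, 56 mm flange, 85 high; origin at the centre of its underside
- can: bystander: loose tin, 60 mm in diameter, 90 high; origin at the centre of its underside
- bin: bystander: loose open parts bin, 100 x 140 x 45 high; origin at the centre of its underside
- wrench: bystander: loose wrench lying flat, 160 long along its x; origin under its middle
Things that resemble listed ones, but are neither listed nor needed, are in the scene too. Several things have the shape of the plate; the one meant has the colours described above.

How it is judged:
On the way, in this order (a step that is already met when the one before it is completed fails the run):
1. the transport lock is at its open end stop (within 4 mm) while the plate still lies on the mould (value of joint lock above 0.041 m and z of plate in the frame of mould below 0.06 m), for 0.1 s.
2. the plate is lifted clear of the guide pins (z of plate in the frame of mould above 0.075 m), for 0.1 s.
At the end, for the whole second after the job is handed in: lock within 4 mm of its open stop; plate still, level within 3 degrees, on both bars between the lips: underside within 3 mm of the bar tops, centre within 22 mm (along the bars) and 10 mm (across) of the rest's centre, its 120 mm side bridging the bars within 11 degrees, either way round (value of joint lock above 0.041 m and x of plate in the frame of rest between -0.022 and 0.022 m and y of plate in the frame of rest between -0.01 and 0.01 m and z of plate in the frame of rest between 0.042 and 0.048 m and angle between the y axis of plate and the y axis of rest, either way round below 0.2 rad and angle between plate's own z axis and vertical below 0.05 rad and linear speed of plate below 0.02 m/s); the robot touches nothing.
It fails at once if the plate is pressed hard onto the rest (over 80 N) (contact force between plate and rest above 80 N).
It fails at once if the plate is dropped (falls out of the fingers from more than about 5 mm) (contact force between the fingers and plate below 0.5 N and linear speed of plate above 0.3 m/s).
It fails at once if the plate is tipped by more than 20 degrees (angle between plate's own z axis and vertical above 0.35 rad).
It fails at once if the plate is lifted while the lock is not open (value of joint lock below 0.041 m and z of plate in the frame of mould above 0.065 m).
It fails at once if a bystander is moved by more than 25 mm (distance of any of core_pin, can, bin, wrench from where it was at the start of the episode above 0.025 m).
It also fails if it takes over 53 s, if anything falls off the work surface, if the arm or the gripper's body presses on something with over 40 N, if the wrist force passes 120 N, or if a joint passes its speed limit or range.

## Working session

There is one attempt and no reset: what is moved stays moved. The work goes in short steps, each a Python script; the robot and the scene stay as the last script left them, time stands still between calls to the robot, and variables do not carry over. Pictures are saved under pics/ and viewed, at most 10 in all, crops included, and the job is handed in when it is done.

```bash
ls; mkdir -p pics
python3 - <<'E'
from station import *
import cv2,numpy as np
for n in ("scene","top"):
    f=grab_frame(n); cv2.imwrite(f"pics/{n}0.png",f[:,:,::-1]); np.save(f"pics/{n}0.npy",f)
    c=camera_params(n); print(n,np.array(c["camera_matrix"]).round(1).tolist(),c["distortion"],-np.array(c["R"]).T@np.array(c["t"]))
print(observe()["time"])
E
```

```text
pics
scene [[537.8, 0.0, 320.4], [0.0, 537.8, 236.4], [0.0, 0.0, 1.0]] [0.01053684 0.         0.         0.         0.        ] [ 1.14790353 -0.13290296  1.01772073]
top [[474.6, 0.0, 316.3], [0.0, 474.6, 241.8], [0.0, 0.0, 1.0]] [-0.00227738  0.          0.          0.          0.        ] [0.51188163 0.04934752 1.20281361]
0.1
```

View pics/scene0.png

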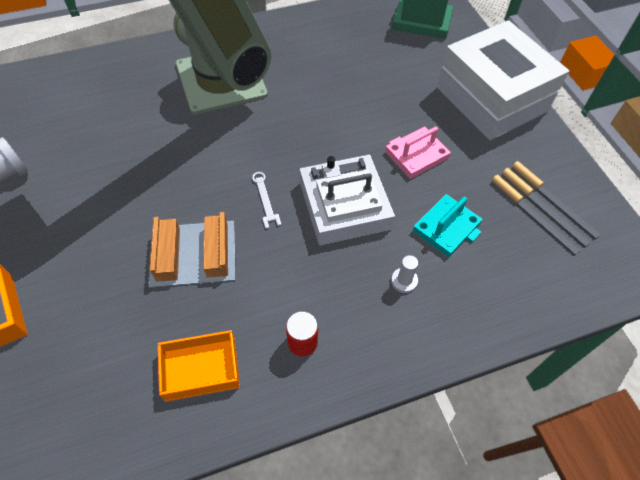

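View pics/top0.png

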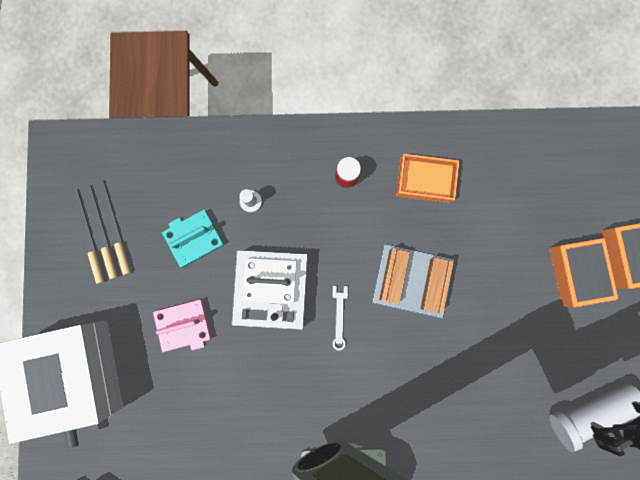

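The steel mould shows at top (270,290) and scene (345,200). Three things could be the plate: aluminium on the mould at top (270,280), teal at (193,238) and pink at (182,325). The description says aluminium with a dark handle, so I choose the one on the mould. The black knob is near top (275,316) and the rest at (415,280). I'll check this in an enlarged crop.

Run:
```python
import cv2,numpy as np
t=cv2.imread("pics/top0.png");s=cv2.imread("pics/scene0.png")
a=cv2.resize(t[240:340,225:325],(400,400),interpolation=cv2.INTER_CUBIC)
b=cv2.resize(s[145:245,295:395],(400,400),interpolation=cv2.INTER_CUBIC)
cv2.imwrite("pics/c1.png",np.hstack([a,b]))
a=cv2.resize(t[235:325,365:465],(400,360),interpolation=cv2.INTER_CUBIC)
b=cv2.resize(s[205:295,142:242],(400,360),interpolation=cv2.INTER_CUBIC)
cv2.imwrite("pics/c2.png",np.hstack([a,b]))
```

```text
(no output)
```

View pics/c1.png

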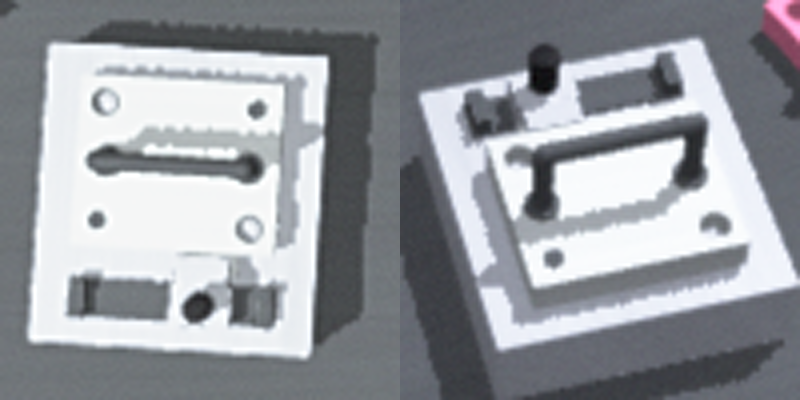

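View pics/c2.png

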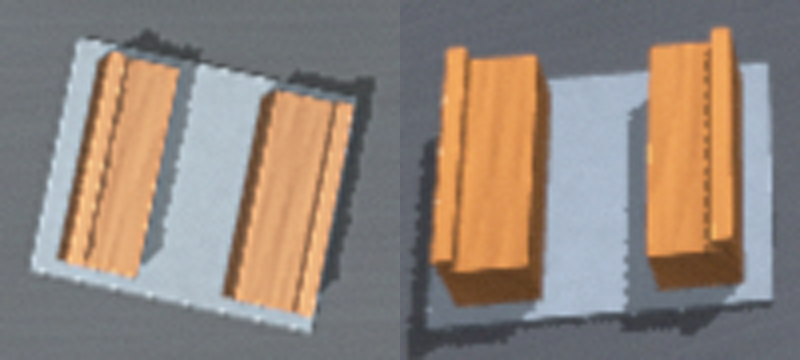

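The crops confirm the choice: bare aluminium plate, dark D-handle, and the black knob on the carriage, nearly locked. Pixels:
- **Handle bar:** top (249,279)–(289,281), scene (331,183)–(370,175).
- **Knob top:** top (274,317), scene (331,158).
- **Rest:** wooden bars with their inner top corners and lips visible in both views.

Next I triangulate these points and fit the poses.

```bash
cat > geo.py <<'E'
import numpy as np,cv2
from station import camera_params
from scipy.optimize import least_squares
C={n:camera_params(n) for n in("top","scene")}
def und(n,p,c=None):
    c=c or C[n]; return cv2.undistortPoints(np.float64([[p]]),np.array(c["camera_matrix"]),np.array(c["distortion"]))[0,0]
def tri(obs):  # list of (cam dict, pixel)
    A=[];b=[]
    for c,p in obs:
        u=und(None,p,c);R=np.array(c["R"]);t=np.array(c["t"])
        for k in(0,1): A.append(R[k]-u[k]*R[2]); b.append(u[k]*t[2]-t[k])
    X,r,_,_=np.linalg.lstsq(np.array(A),np.array(b),rcond=None)
    return X,np.abs(np.array(A)@X-np.array(b)).max()
def proj(c,X):
    return cv2.projectPoints(np.float64(X).reshape(-1,1,3),cv2.Rodrigues(np.array(c["R"]))[0],np.array(c["t"]),np.array(c["camera_matrix"]),np.array(c["distortion"]))[0][:,0]
def fit(obs,x0):   # obs: (cam dict, pixel, local xyz); pose x,y,z,yaw
    def f(q):
        c,s=np.cos(q[3]),np.sin(q[3]);R=np.array([[c,-s,0],[s,c,0],[0,0,1]])
        return np.concatenate([proj(cc,R@np.array(l)+q[:3])[0]-p for cc,p,l in obs])
    r=least_squares(f,x0,loss="soft_l1"); return r.x,f(r.x).reshape(-1,2)
E
cat > m1.py <<'E'
from geo import *
np.set_printoptions(precision=4,suppress=True)
T,S=C["top"],C["scene"]
t1=lambda x,y:(224.6+x/4,239.6+y/4); s1=lambda x,y:(294.6+(x-400)/4,144.6+y/4)
t2=lambda x,y:(364.6+x/4,234.6+y/4); s2=lambda x,y:(141.6+(x-400)/4,204.6+y/4)
for nm,a,b in[("knob",(196,308),(544,52)),("h+y",(97,157),(700,120)),("h-y",(255,166),(540,153)),("mouldFL",(50,42),(802,287)),("mouldFR",(328,56),(495,350)),("mouldNR",(308,357),(419,95)),("mouldNL",(28,340),(700,40))]:
    print(nm,*tri([(T,t1(*a)),(S,s1(*b))]))
m=[(.09,.085,.055),(.09,-.085,.055),(-.09,-.085,.055),(-.09,.085,.055)]
o=[(T,t1(*p),l) for p,l in zip([(50,42),(328,56),(308,357),(28,340)],m)]+[(S,s1(*p),l) for p,l in zip([(802,287),(495,350),(419,95),(700,40)],m)]
q,r=fit(o,[.42,.15,0,-.05]);print("mould",q,abs(r).max(1))
L=[(.065,-.03,.045),(-.065,-.03,.045),(.065,.03,.045),(-.065,.03,.045),(.065,-.075,.057),(-.065,-.075,.057)]
tp=[(275,92),(236,299),(182,68),(138,277),(355,103),(318,318)]
o=[(T,t2(*p),l) for p,l in zip(tp,L)]
sp=[((528,268),L[0]),((537,57),L[1]),((649,255),L[2]),((650,45),L[3]),((433,263),L[4]),((447,48),L[5]),((735,240),(.065,.075,.057)),((730,28),(-.065,.075,.057)),((767,63),(-.075,.09,.006)),((773,300),(.075,.09,.006))]
o+=[(S,s2(*p),l) for p,l in sp]
for i in range(6): print(*tri([(T,t2(*tp[i])),(S,s2(*sp[i][0]))]))
q,r=fit(o,[.4,-.2,0,-.2]);print("rest",q);print(abs(r).max(1))
E
python3 m1.py
```

```text
knob [0.4345 0.1544 0.1037] 0.0004730357728681689
h+y [0.5221 0.2079 0.1269] 0.0014024658948392221
h-y [0.5155 0.1198 0.1276] 0.0025736528810791914
mouldFL [0.5931 0.2466 0.0511] 0.000987621746293077
mouldFR [0.5802 0.0762 0.0559] 0.0003639496842203771
mouldNR [0.4002 0.0925 0.0509] 0.0003203157967658632
mouldNL [0.4137 0.2607 0.0503] 0.00041527290371079495
mould [ 0.4968  0.169  -0.0033 -0.0822] [0.3091 0.4524 0.2067 0.4448 0.473  0.6686 0.5092 0.322 ]
[ 0.565  -0.2325  0.0407] 0.0005584818272986458
[ 0.4402 -0.2027  0.043 ] 0.00103086028740966
[ 0.5809 -0.1737  0.0469] 0.0019151325317217846
[ 0.4548 -0.1434  0.0466] 0.001013097490044669
[ 0.5567 -0.2757  0.0578] 0.0011790523484301874
[ 0.429  -0.2469  0.0574] 0.002232900051844511
rest [ 0.5104 -0.1878 -0.0009 -0.2344]
[0.7669 0.6634 0.9682 0.4958 0.5818 1.587  0.2724 0.4108 0.7587 0.4333
 0.5277 0.3997 0.9028 0.3238 0.2653 0.2252]
```

Measured values agree with the text: knob z 0.104 (0.101 given), handle 0.127 (0.122), bar tops about 0.045. The knob is at y about -19.7 mm in the mould frame, so the lock is near 0.003. Now I push the knob with closed fingers.

```bash
cat > h.py <<'E'
from station import *
import numpy as np,cv2
from scipy.spatial.transform import Rotation as Ro
MY=-0.082
M=np.array([.4968,.169,0.]); RM=Ro.from_euler("z",MY)
def down(a):  # tool z down, tool y along direction angle a
    y=np.array([np.cos(a),np.sin(a),0]);z=np.array([0,0,-1.]);x=np.cross(y,z)
    return Ro.from_matrix(np.column_stack([x,y,z])).as_rotvec()
def best(p,a):  # the half turn that keeps joint 6 nearest its middle
    c=[(abs(j[5]),o) for o in (down(a),down(a+np.pi)) if (j:=solve_ik(p,o)) is not None]
    return min(c,key=lambda t:t[0])[1]
def mp(x,y,z): return RM.apply([x,y,0])+M+[0,0,z]
def snap(n):
    import json
    c=camera_params("wrist"); f=grab_frame("wrist"); cv2.imwrite(f"pics/{n}.png",f[:,:,::-1])
    json.dump({k:np.array(v).tolist() for k,v in c.items()},open(f"pics/{n}.json","w"))
def st(): 
    s=observe(); print(round(s["time"],2),np.round(s["position"],4),np.round(s["contact_force"],1),round(s["width"],3),np.round(s["finger_force"],1))
E
python3 - <<'E'
from h import *
p=mp(-.062,-.056,.18); o=best(p,MY)
print(solve_ik(p,o))
grab(30); reach(p,o); st(); snap("w1")
movel(mp(-.062,-.056,.104),feed=.1,force_limit=15); st()
print(movel(mp(-.062,.012,.104),feed=.04,force_limit=15)); st()
s=np.array(observe()["position"]); print("mould frame",RM.inv().apply(s-M))
movel(s-RM.apply([0,.012,0])); movel(np.array(observe()["position"])+[0,0,.09]); snap("w2"); st()
E
```

```text
[ 2.42385416e-01  1.80958015e-01  1.95066656e+00 -4.44089210e-16
  1.00996808e+00  3.24385416e-01]
3.27 [0.4308 0.1178 0.1801] [ 0.4 -0.1  0.4] 0.001 0.0
4.22 [0.4309 0.1183 0.1044] [-0.5  0.2 -0.1] -0.003 0.0
True
5.57 [0.4349 0.1764 0.1038] [ 0.3 -3.4  1.9] 0.0 1.4
mould frame [-0.0622754   0.00229681  0.10379994]
6.62 [0.433  0.1644 0.1926] [-0.7 -0.6 -0.1] 0.001 0.0
```

View pics/w2.png

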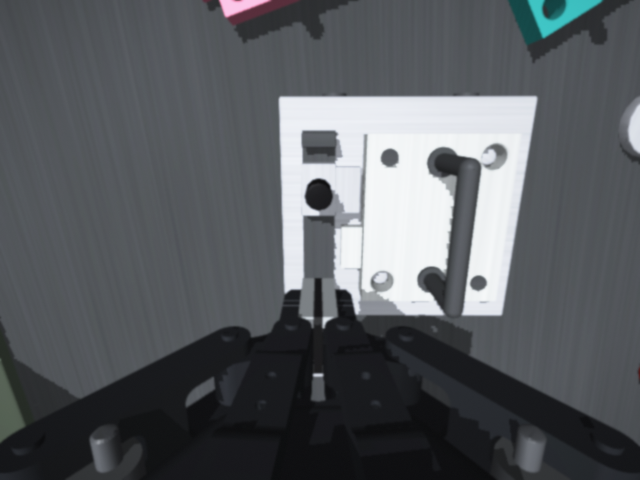

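The carriage (302–336, 163–215) now sits against the end stop block at (319,148), and the lug is free at (350,247). The handle bar runs (469,164)–(456,310). I'll take the handle position from this view and check it against the top view.

Run:
```python
from geo import *; import json
np.set_printoptions(precision=4,suppress=True)
W=json.load(open("pics/w2.json")); T,S=C["top"],C["scene"]
a,b=(469,164),(456,311)
t1=lambda x,y:(224.6+x/4,239.6+y/4); s1=lambda x,y:(294.6+(x-400)/4,144.6+y/4)
def atz(c,p,z):
    R=np.array(c["R"]);o=-R.T@np.array(c["t"]);d=R.T@np.append(und(None,p,c),1);return o+d*(z-o[2])/d[2]
A,B=atz(W,a,.122),atz(W,b,.122);print("w@z",A,B,(A+B)/2,np.linalg.norm(A-B))
for nm,w,t,s in(("+y",a,(97,157),(700,120)),("-y",b,(255,166),(540,153))):
    print(nm,tri([(W,w),(T,t1(*t))]),tri([(W,w),(S,s1(*s))]),tri([(W,w),(T,t1(*t)),(S,s1(*s))]))
    print(atz(T,t1(*t),.122),atz(S,s1(*s),.122))
print("mould corners w",atz(W,(279,97),.055),atz(W,(537,97),.055))
print("knob w",atz(W,(319,188),.101))
```

```text
w@z [0.5202 0.21   0.122 ] [0.5159 0.1215 0.122 ] [0.5181 0.1657 0.122 ] 0.0886325060874634
+y (array([0.5222, 0.2088, 0.1164]), np.float64(0.0006389133834018568)) (array([0.5198, 0.2104, 0.1233]), np.float64(0.0003031493071765645)) (array([0.5206, 0.2092, 0.1232]), np.float64(0.0020834841608360077))
[0.5217 0.2073 0.122 ] [0.519  0.2112 0.122 ]
-y (array([0.516 , 0.1186, 0.1185]), np.float64(0.0012606344325639673)) (array([0.5146, 0.1231, 0.1251]), np.float64(0.00017424164364526762)) (array([0.5148, 0.121 , 0.1242]), np.float64(0.0034580667786962282))
[0.5148 0.1176 0.122 ] [0.5122 0.1238 0.122 ]
mould corners w [0.4147 0.2586 0.055 ] [0.5924 0.244  0.055 ]
knob w [0.4379 0.2003 0.101 ]
```

The handle centre is at (0.518, 0.1655, 0.122), with a bar length of about 86 mm, which matches. Time is plentiful, so I take a close look at the rest with the wrist camera before grasping.

Run:
```python
from h import *
o=np.array(observe()["orientation"])
movel([.433,.1644,.23]); reach([.51,-.27,.25],o); hold(.2); snap("w3"); st()
```

```text
8.88 [ 0.5103 -0.2692  0.2501] [ 0.8  0.6 -0.2] 0.004 0.0
```

View pics/w3.png

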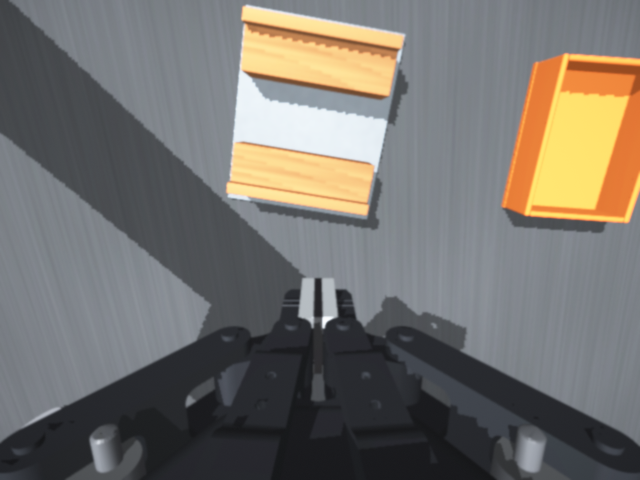

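The rest fills the upper middle. Its lip outer corners are at (244,6), (405,34), (228,194) and (368,216), and the -y bar's inner edge runs (236,142)–(374,165). I refit with these.

Run:
```python
import io,contextlib,json
with contextlib.redirect_stdout(io.StringIO()): exec(open("m1.py").read())
W=json.load(open("pics/w3.json"))
w=[((236,142),L[1]),((374,165),L[0]),((244,6),(-.065,.075,.057)),((405,34),(.065,.075,.057)),((228,193),(-.065,-.075,.057)),((368,216),(.065,-.075,.057))]
ow=[(W,p,l) for p,l in w]
for x in (ow,o,o+ow):
    q,r=fit(x,[.51,-.19,0,-.2]);print(q);print(abs(r).max(1))
```

```text
[ 0.5113 -0.1892 -0.0007 -0.2359]
[0.755  2.0678 0.1946 1.0022 0.3127 1.0266]
[ 0.5104 -0.1878 -0.0009 -0.2344]
[0.7669 0.6634 0.9682 0.4958 0.5818 1.587  0.2724 0.4108 0.7587 0.4333
 0.5277 0.3997 0.9028 0.3238 0.2653 0.2252]
[ 0.511  -0.1888 -0.0006 -0.235 ]
[1.0416 0.3098 0.5313 0.1229 0.136  1.1722 0.7449 0.6132 1.2091 0.8195
 1.0221 0.6936 1.3409 0.6989 0.0853 0.2303 1.0837 1.8496 0.6953 0.3887
 0.5967 1.4149]
```

Run:
```python
from h import *
H=np.array([.518,.1655,.122]); a=-.078
o=best(H+[0,0,.1],a); print(solve_ik(H,o),[solve_ik(p,best(p,-.235)) for p in ([.511,-.1888,.112],)])
movel([.511,-.2,.27],feed=.3); ungrasp(); reach(H+[0,0,.1],o); 
print(movel(H,feed=.08,force_limit=10)); st(); grab(60); hold(.3); st()
print(movel(H+[0,0,.03],feed=.04)); st(); snap("w4")
```

```text
[0.28809836 0.38570251 1.81909728 0.         0.93679287 0.36609836] [array([-3.75026764e-01,  3.98527964e-01,  1.82859570e+00, -4.44089210e-16,
        9.14468986e-01, -1.40026764e-01])]
False
12.83 [0.5184 0.1656 0.1225] [-0.8  0.7 -0.3] 1.001 0.0
13.82 [0.5175 0.1655 0.1221] [-4.7 -0.1  5.8] 0.119 58.6
False
14.72 [0.5178 0.1654 0.1518] [-0.  -0.3 -6.1] 0.119 58.3
```

View pics/w4.png

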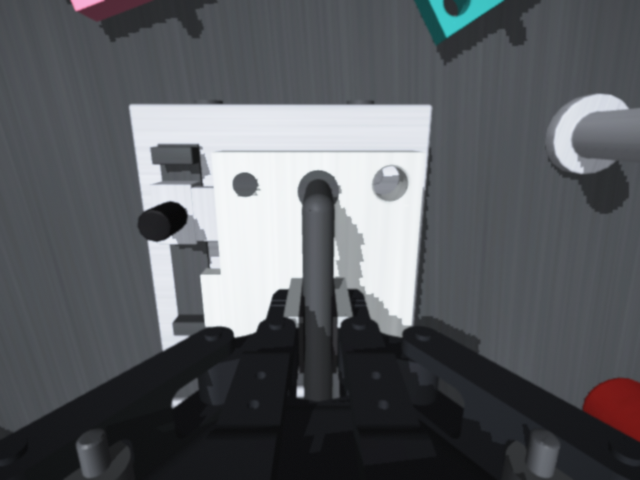

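The plate hangs level, carrying 6.1 N, and the lock is still at its stop. The plate's +y top edge is at v≈152, from (219,152) to (425,152). I use it to find the plate centre relative to the TCP, then carry and place.

```bash
cat >> geo.py <<'E'
def atz(c,p,z):
    R=np.array(c["R"]);o=-R.T@np.array(c["t"]);d=R.T@np.append(und(None,p,c),1);return o+d*(z-o[2])/d[2]
E
python3 - <<'E'
from h import *
from geo import atz; import json
e=[]
for n,ps,z in(("w4",((219,152),(425,152)),.107),("w2",((366,134),(521,134)),.077)):
    W=json.load(open(f"pics/{n}.json")); A,B=[atz(W,p,z) for p in ps]; u=(B-A)/np.linalg.norm(B-A)
    c=(A+B)/2-.06*np.array([-u[1],u[0],0]); print(n,A,B,np.linalg.norm(B-A),np.arctan2(u[1],u[0]),"centre",c)
s=np.array(observe()["position"]); movel(s+[0,0,.09],feed=.15)
p=np.array([.511,-.1888,.24]); o=best(p,-.235); reach(p,o); st(); print(np.round(observe()["orientation"],3),np.round(o,3))
E
```

```text
w4 [0.47795017 0.22906223 0.107     ] [0.57379287 0.22150251 0.107     ] 0.09614038316321424 -0.07871337065563477 centre [0.52115359 0.16546815 0.107     ]
w2 [0.47103081 0.22942765 0.077     ] [0.57148041 0.22124507 0.077     ] 0.1007823249532296 -0.08128006210490507 centre [0.51638418 0.16553445 0.077     ]
16.85 [ 0.5112 -0.1877  0.2398] [-1.3 -0.5 -5.2] 0.115 58.4
[-2.465e+00 -1.946e+00 -1.000e-03] [2.467 1.946 0.   ]
```

Run:
```python
from h import *
o=np.array(observe()["orientation"])
movel([.511,-.1888,.135],feed=.1); hold(.2); st()
print(movel([.511,-.1888,.105],feed=.015,force_limit=5)); st(); hold(.3); st(); snap("w5")
```

```text
18.25 [ 0.5112 -0.1889  0.1356] [-0.3  1.  -5.7] 0.118 58.4
True
19.64 [ 0.5111 -0.1888  0.1121] [ 0.4 -0.7  6.7] 0.119 59.6
19.94 [ 0.5111 -0.1888  0.1121] [-1.5 -0.3  6.2] 0.12 59.6
```

View pics/w5.png

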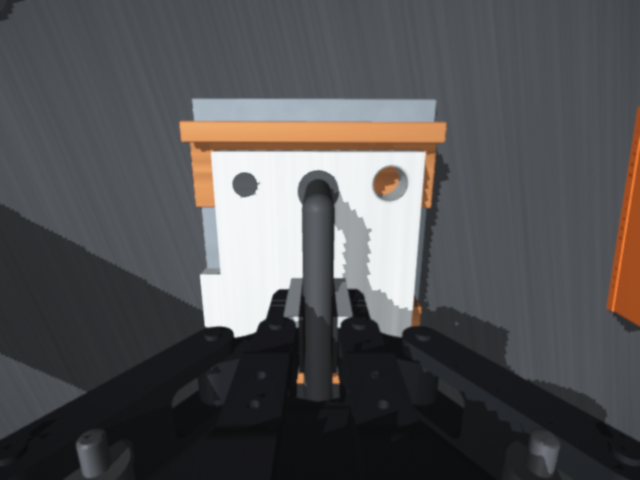

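Contact came at TCP z = 0.1121 (0.112 expected). The plate lies parallel to the lip (v 122–142) with its edge at v≈152, centred at u 213–425. Releasing and retreating.

Run:
```python
from h import *
ungrasp(); hold(.3); st()
movel([.511,-.1888,.24],feed=.1); reach([.40,-.35,.3],observe()["orientation"]); st()
t=grab_frame("top")[:,:,::-1]; s=grab_frame("scene")[:,:,::-1]
r=lambda i:cv2.resize(i,(400,300),interpolation=cv2.INTER_CUBIC)
cv2.imwrite("pics/end.png",np.vstack([np.hstack([r(t[235:325,365:485]),r(s[205:295,132:252])]),np.hstack([r(t[240:330,215:335]),r(s[145:235,285:405])])]))
```

```text
21.01 [ 0.5095 -0.1882  0.1103] [-0.2 -0.5  0.9] 0.998 0.0
23.29 [ 0.4003 -0.3493  0.2993] [ 0.8 -1.1  0.2] 0.998 0.0
```

View pics/end.png

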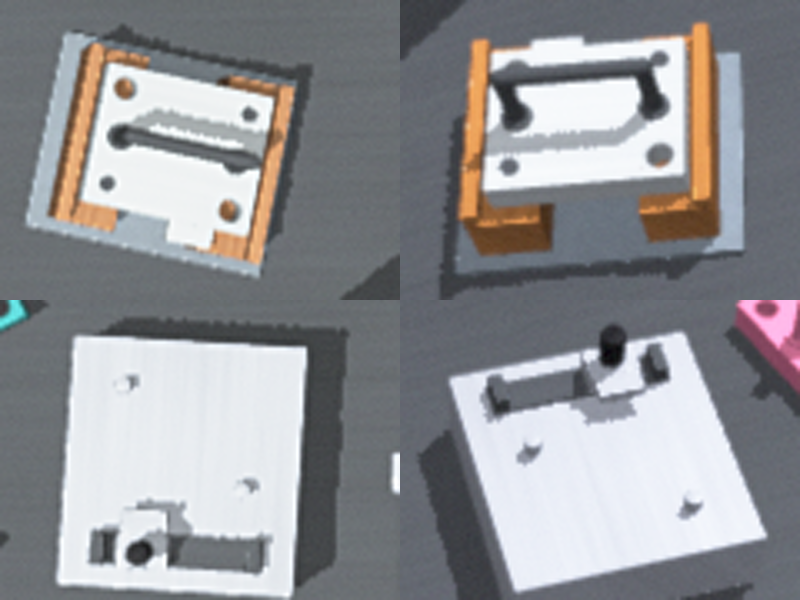

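The plate lies flat between the lips on both bars, and the carriage sits at its open stop. Signing off.

```bash
python3 -c "
from station import *
print(sign_off())"
```

```text
the job is handed in; nothing more can be done
None
```

I pushed the lock to its open stop and lifted the plate off level, then set it down flat and centred on the rest, let go, and handed the job in at about 23 s of the 53 s allowed; the hand-in returned no verdict.

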